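Load the cell magazine into the watchmaker's dispenser

TASK

Three grey button-cell magazines stand on the watchmaker's bench: a broad rectangular one, a slim one and a round one. Stand the broad rectangular magazine in the empty bay of the white cell dispenser and push it down to the bottom, so that the push-push catch keeps it down, its shoulder about flush with the bay's rim, when you let go. A further full push would release it again and it would pop back up.

Things in the scene. Friction and masses are not known exactly. Their poses are not given: they have to be found in the camera images.
- magazine: Broad rectangular grey magazine, about 160 g, loose, upright on the bench. Block 52 (x) x 38 (y) x 60 mm high, its flat top is the shoulder; centred on it a grip rib 40 (x) x 14 (y) x 26 mm high: grip it along y. Origin: centre of the underside, z up. Bystanders of the same height and rib: a slim one (block 20 mm thick), a round one (46 mm across).
- bay_mouth (a point): Centre of the empty bay's mouth, level with the top of the fixed white dispenser (170 x 150 mm), 74 mm above the bench. z up, x along the bay's long side, small steel outlet tray at -x. Steel flare 86 (x) x 70 (y) mm, narrowing over 18 mm of depth to a straight slot 66 (x) x 50 (y) mm. The magazine's x goes along this x, either way round.
- lift (a joint): Depth (m) of the sprung lift under the magazine. 0: up, 44 mm below the mouth (shoulder 16 mm above the rim). 0.016: caught (shoulder flush). 0.0195: bottom stop, 3.5 mm below flush. Spring 5 N up to 8 N. Pushed to the bottom and let go it stays caught at 0.016; pushed to the bottom again and let go it rises to 0; and so on. Push to the bottom stop with 20 to 25 N.
Not all that is in view belongs to the job. Leave any purple or red look-alike of the magazine alone.

How it is judged (in metres and radians):
At the end, for the whole second after the job is handed in: The broad magazine stands upright (within 10 degrees) and at rest in the bay, within 12 mm of its centre, and the catch alone holds it down: lift down more than 12 mm, shoulder no more than 6 mm above the rim (horizontal distance between magazine and bay_mouth below 0.012 m and z of magazine in the frame of bay_mouth below -0.054 m and angle between magazine's own z axis and vertical below 0.17 rad and value of joint lift above 0.012 m and linear speed of magazine below 0.02 m/s); the robot touches nothing.
It also fails if it takes over 40 s, if anything falls off the work surface, if the arm or the gripper's body presses on something with over 40 N, if the wrist force passes 120 N, or if a joint passes its speed limit or range.

ROBOT

A 7-joint arm with a two-finger parallel gripper is mounted at the origin on the work surface. World frame = base frame: x ahead of the robot, y to its left, z up, the work surface at z = 0. Lengths are in mm, angles in rad, forces in N, time in s.
With the tool pointing down it reaches from about 425 to 875 mm from the base axis. Payload 4.7 kg.
Tool frame: the origin (TCP) lies midway between the tips of the shut fingers; the grasp point (between the pads) lies 19 mm behind it; z points along the fingers, y is the line along which they close (so a half turn about z gives the same grasp; the last joint's range is limited). The gripper opens to 85 mm and grips with 20 to 120 N. Pads are 22 mm wide; open, the fingers measure 114 mm over their backs; the gripper's body (76 mm by 85 mm) begins 54 mm behind the grasp point. The pads swing forward as they close: fully open they stand 13 mm farther back than shut.
Start: joints at [1.133, 0.321, -0.07, 1.45, 0.023, 1.371, -0.057], TCP at [283.765, -584.81, 231.349] pointing down, gripper open.
Joint ranges: [-2.86, 2.86], [-0.3, 2.09], [-1.38, 1.24], [0.06, 2.45], [-1.56, 4.7], [0.09, 2.05], [-2.69, 2.69]. Speed limits (rad/s): [2.57, 2.57, 3.14, 3.14, 3.14, 3.14, 3.14].

INTERFACE

Orientations are given as a unit quaternion [x, y, z, w].
In Python, from workcell import ctrl, read_camera, boxes_of gives the robot as it stands. The module is installed in compiled form; this text tells all that it offers. Calls block until the motion is done:
- ctrl.reach(position, orientation): joint-space move of the TCP to a pose.
- ctrl.servo_line(position, attitude=None, rate=150): straight line of the TCP; attitude=None keeps the orientation; rate is the mean speed in mm/s.
- ctrl.goto_joints(angles): joint-space move.
- ctrl.open_jaws() and ctrl.close_gripper(strength=None): open the fingers fully, or close them until they stop; strength is the grip in N (None keeps the last).
- ctrl.pause(seconds).
- ctrl.solve_ik(position, orientation): joint angles nearest the present ones, or None.
- ctrl.observe(): the state.
- read_camera(name): name is "side" or "top" or "wrist"; returns a dict with "image" (400x640x3 uint8, red, green, blue), "K" (3x3 intrinsics, pixels), "eye" and "attitude" of the camera in the world. Camera axes: x right, y down, z forward; pixel columns grow to the right and rows downward; lengths in mm; the calibration is good to about 2 mm. The wrist camera is an equidistant fisheye: a pixel r from the principal point sees the ray r / f radians off the axis. A picture is of the moment at which its call begins. There is no depth.
A pose or a line that the arm cannot do raises ctrl.PlanningError and nothing moves.
- ctrl.sign_off(): hands the job in; it is judged then, once.
Trained networks look in a picture, given as the dict that the camera call returned (one of the last four; its "shot" number tells which), for a name from the list of things; names that differ only in an ending like _2 or _b are one class to them, and where a whole thing is asked for, a point or a joint stands for the part that bears it (a point fixed in the world has none). Each returns a list of dicts, best first, with "p" (0 to 1); they miss things now and then, are a little off and sometimes report something else, mostly with a low value. They report only what shows in the picture. A call takes as long as a camera call. They do not tell look-alikes from the thing itself.
- boxes_of(picture, thing): "extent" ([left, top, width, height] in pixels, round what is visible of it).
The state is a dict: "t": time; "joint_positions": joint angles; "joint_vel": joint speeds; "tau": joint torques, N m; "eef_pos": TCP position; "orientation": TCP orientation; "contact_force": force on the tool from outside, world axes, zero at the start; "moment": the same for the moment, N m; "gripper_width": finger opening in mm; "grip_force": force on a finger pad.
Only numpy, scipy, OpenCV 4.12 (cv2) and the standard library are available. Lean on these libraries where they do the work, as an engineer would, in place of code of your own. Each camera call takes 0.05 s, during which the arm holds its last target. There are 200 camera calls.

## Working session

There is one attempt and no reset: what is moved stays moved. The work goes in short steps, each a Python script; the robot and the scene stay as the last script left them, time stands still between calls to the robot, and variables do not carry over. Pictures are saved under pics/ and viewed, at most 10 in all, crops included, and the job is handed in when it is done.

```bash
mkdir -p pics; python3 - <<'E'
from workcell import ctrl, read_camera, boxes_of
import cv2,numpy as np
for n in ("top","side"):
    p=read_camera(n); cv2.imwrite(f"pics/{n}0.png",p["image"][:,:,::-1])
    print(n,p["K"],p["eye"],p["attitude"])
    for th in ("magazine","bay_mouth","lift"):
        try: print(th,[(b["extent"],round(b["p"],2)) for b in boxes_of(p,th)])
        except Exception as e: print(th,e)
print(ctrl.observe())
E
```

```text
top [[383.20641177   0.         323.02399237]
 [  0.         383.20641177 201.64815301]
 [  0.           0.           1.        ]] [437.89739453 -44.27225908 797.4622051 ] [ 0.70797848 -0.70309581  0.05134822 -0.04226247]
magazine [([393.4, 182.8, 30.5, 25.2], 0.67), ([433.7, 173.9, 41.6, 35.5], 0.59), ([400.1, 237.3, 27.8, 32.5], 0.56)]
bay_mouth [([127.7, 122.5, 99.7, 111.6], 0.89), ([171.4, 149.7, 21.6, 26.0], 0.45)]
lift [([172.3, 148.3, 21.4, 26.3], 0.55)]
side [[450.90240047   0.         319.78733487]
 [  0.         450.90240047 197.96204383]
 [  0.           0.           1.        ]] [ 57.03667283 660.92986589 758.14086793] [-0.26293052  0.86168287 -0.41470728  0.12801578]
magazine [([376.7, 167.5, 26.9, 32.0], 0.85), ([338.7, 157.8, 22.0, 32.8], 0.64), ([356.4, 140.7, 13.4, 33.6], 0.64)]
bay_mouth [([167.1, 225.2, 112.3, 99.1], 0.58)]
lift [([204.7, 254.0, 20.4, 17.4], 0.75)]
{'t': 0.4, 'joint_positions': array([ 1.13312636,  0.32113372, -0.07009794,  1.45063478,  0.02255379,
        1.37078304, -0.05690013]), 'joint_vel': array([ 0.00031214, -0.00084343,  0.00012246, -0.00226315, -0.00116776,
        0.00039583, -0.00126954]), 'tau': array([-3.13921973e-04, -4.92742789e+01, -3.80844651e-01, -3.14094973e+01,
        1.32678411e-02,  3.96412855e-03, -2.99761768e-05]), 'eef_pos': array([ 283.73550791, -584.75772704,  231.19383152]), 'orientation': array([ 9.74595075e-01,  2.23974177e-01, -2.12020092e-05, -8.42078946e-05]), 'contact_force': array([-0.08190813, -0.14822564,  0.46176698]), 'moment': array([0.00671816, 0.03053109, 0.02293767]), 'grip_force': 0.0, 'gripper_width': 85.02302759234047}
```

View pics/top0.png

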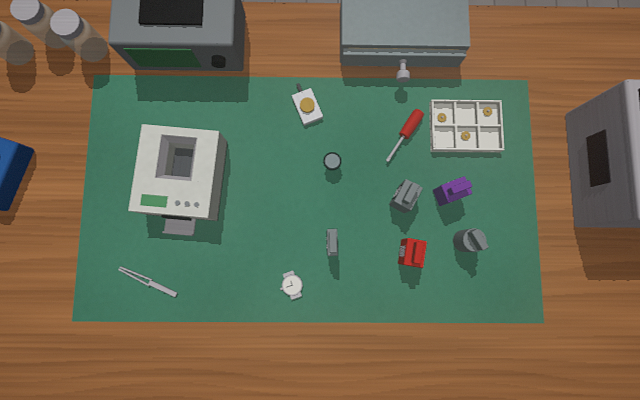

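View pics/side0.png

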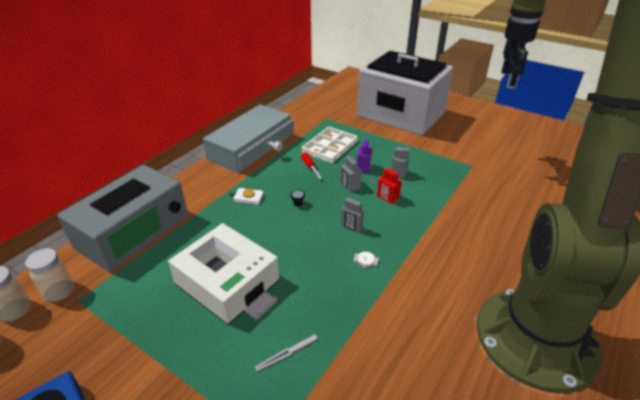

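Top view: the candidates are grey at (406,195), which looks broad, grey slim at (332,242), grey round at (471,240), purple at (453,190) and red at (412,253). I choose (406,195). The dispenser bay is at (177,157), with its tray at (180,226).

```bash
cat > h.py <<'E'
from workcell import ctrl, read_camera, boxes_of
import cv2,numpy as np
from scipy.spatial.transform import Rotation as R
def px2w(p,uv,z):
    K=p["K"];r=R.from_quat(p["attitude"]).as_matrix()
    d=r@np.array([(uv[0]-K[0,2])/K[0,0],(uv[1]-K[1,2])/K[1,1],1.])
    return p["eye"]+d*(z-p["eye"][2])/d[2]
def w2px(p,X):
    c=R.from_quat(p["attitude"]).as_matrix().T@(np.array(X)-p["eye"])
    return p["K"][:2,:2]@(c[:2]/c[2])+p["K"][:2,2]
def fish(p,X):
    c=R.from_quat(p["attitude"]).as_matrix().T@(np.array(X)-p["eye"])
    th=np.arctan2(np.hypot(*c[:2]),c[2]); return p["K"][:2,2]+p["K"][0,0]*th*c[:2]/np.hypot(*c[:2])
def fishw(p,uv,z):
    v=(np.array(uv)-p["K"][:2,2])/p["K"][0,0];th=np.hypot(*v)
    d=R.from_quat(p["attitude"]).as_matrix()@np.r_[np.sin(th)*v/th,np.cos(th)]
    return p["eye"]+d*(z-p["eye"][2])/d[2]
E
python3 - <<'E'
from h import *
p=read_camera("top");im=p["image"][:,:,::-1]
a=cv2.resize(im[172:217,380:430],None,fx=8,fy=8,interpolation=cv2.INTER_CUBIC)
b=cv2.resize(im[130:180,150:200],None,fx=8,fy=8,interpolation=cv2.INTER_CUBIC)
o=np.zeros((400,800,3),np.uint8);o[:360,:400]=a;o[:,400:]=b
cv2.imwrite("pics/crop.png",o)
print(px2w(p,(406,190),86),px2w(p,(177,157),74),px2w(p,(180,226),30),px2w(p,(332,230),86),px2w(p,(412,245),86),px2w(p,(453,185),86))
E
```

```text
[ 556.13388572 -209.53857592   86.        ] [618.84828237 228.31329954  74.        ] [489.00499562 231.03156138  30.        ] [479.80651159 -70.12318831  86.        ] [ 453.07917069 -218.34309629   86.        ] [ 566.45558137 -298.97869534   86.        ]
```

View pics/crop.png

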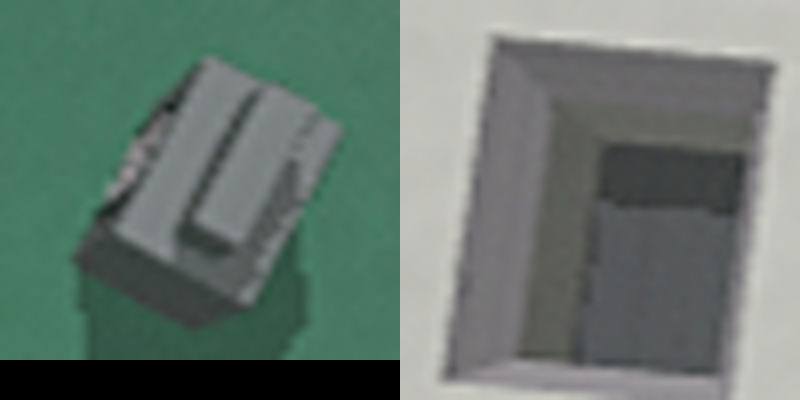

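The left crop shows a grey block with a wide shoulder and a centred rib: the broad magazine is confirmed. Its shoulder corners are at crop (207,57), (342,128), (250,305) and (118,230). The right crop shows the flare's rim corners at (495,37), (777,63) and (442,380).

```bash
python3 - <<'E'
from h import *
p=read_camera("top")
f=lambda c,o,z:px2w(p,((c[0]+.5)/8-.5+o[0],(c[1]+.5)/8-.5+o[1]),z)[:2]
S=np.array([f(c,(380,172),60) for c in [(207,57),(342,128),(250,305),(118,230)]])
Rb=np.array([f(c,(380,172),86) for c in [(262,85),(318,112),(240,248),(195,222)]])
B=np.array([f(c,(150,130),74) for c in [(95,37),(377,63),(42,380)]])
for q in(S,Rb):
    print(q.mean(0),[np.hypot(*(q[i]-q[i-1])) for i in range(4)],np.degrees(np.arctan2(*(q[0]-q[3])[::-1])),np.degrees(np.arctan2(*(q[1]-q[2])[::-1])))
print("bay",(B[1]+B[2])/2,np.hypot(*(B[1]-B[0])),np.hypot(*(B[2]-B[0])),np.degrees(np.arctan2(*(B[0]-B[2])[::-1])))
for n,X in (("slim",0),):pass
m=S.mean(0)
# hover above magazine: try both grasp yaws
for a in (-30,150):
  for b in (0,180):
    q1=(R.from_euler('z',a,degrees=True)*R.from_quat([1,0,0,0])).as_quat();print(a,ctrl.solve_ik([*m,200],q1))
    q2=(R.from_euler('z',b-6,degrees=True)*R.from_quat([1,0,0,0])).as_quat();print(b,ctrl.solve_ik([619,228,200],q2))
E
```

```text
[ 552.55257165 -219.76705391] [np.float64(48.63996392530387), np.float64(37.07437067476955), np.float64(49.74149046987126), np.float64(36.591955234644985)] -27.806855002246554 -28.385290665988027
[ 551.67326928 -219.44502708] [np.float64(36.80339761212221), np.float64(14.57685149172512), np.float64(37.826117608622866), np.float64(12.099725100663905)] -26.82399784148921 -30.607280489769582
bay [618.63654026 230.38739597] 68.62349786290466 84.99363666400797 -4.985332138033029
-30 [ 0.57227571  0.23430007 -0.27809379  1.63008339  0.06644815  1.28649818
 -1.81164877]
0 [ 0.31259678  0.54457365 -1.00246452  1.44104873  0.45865741  1.40420855
 -2.37407835]
-30 [ 0.57227571  0.23430007 -0.27809379  1.63008339  0.06644815  1.28649818
 -1.81164877]
180 [ 0.32170538  0.55209699 -1.01937683  1.44074675  0.4698133   1.40804471
  0.76049447]
150 [ 0.80315924  0.26560001 -0.55467221  1.62164115  0.14415364  1.29544328
  1.27208934]
0 [ 0.31259678  0.54457365 -1.00246452  1.44104873  0.45865741  1.40420855
 -2.37407835]
150 [ 0.80315924  0.26560001 -0.55467221  1.62164115  0.14415364  1.29544328
  1.27208934]
180 [ 0.32170538  0.55209699 -1.01937683  1.44074675  0.4698133   1.40804471
  0.76049447]
```

```bash
cat >> h.py <<'E'
def down(yaw): return (R.from_euler('z',yaw,degrees=True)*R.from_quat([1,0,0,0])).as_quat()
def st(tag):
    s=ctrl.observe();print(tag,round(s["t"],2),s["eef_pos"].round(1),"F",s["contact_force"].round(1),"w",round(s["gripper_width"],1),"g",round(s["grip_force"],1))
E
python3 - <<'E'
from h import *
q=down(152)
ctrl.reach([552.3,-219.6,200],q); st("hover")
p=read_camera("wrist");cv2.imwrite("pics/w1.png",p["image"][:,:,::-1])
for z,cs in ((60,[(s*26,t*19) for s in(-1,1) for t in(-1,1)]),(86,[(s*20,t*7) for s in(-1,1) for t in(-1,1)])):
    a=np.radians(-28)
    print([fish(p,[552.3+x*np.cos(a)-y*np.sin(a),-219.6+x*np.sin(a)+y*np.cos(a),z]).round() for x,y in cs])
E
```

```text
hover 2.17 [ 551.9 -221.2  200. ] F [ 0.3  0.3 -0.2] w 85.3 g 0.0
[array([302., 158.]), array([343., 158.]), array([303., 212.]), array([342., 211.])]
[array([315., 170.]), array([331., 170.]), array([315., 215.]), array([331., 215.])]
```

View pics/w1.png

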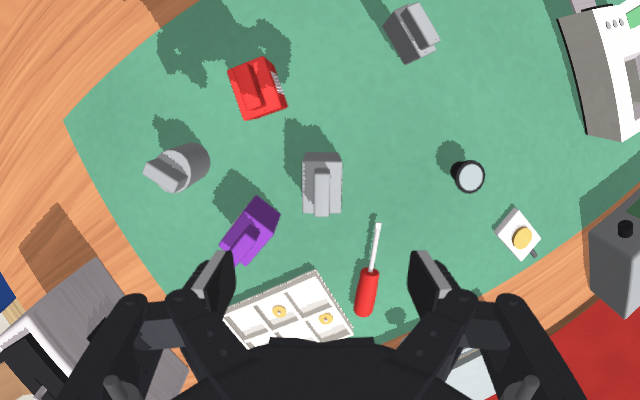

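The wrist view shows the broad magazine at (322,187), matching the predicted corners. The purple look-alike's near corner is at about (279,211), so I check its clearance to the open finger.

```bash
python3 - <<'E'
from h import *
p=read_camera("wrist")
cv2.imwrite("pics/w2.png",cv2.resize(p["image"][140:290,200:360,::-1],None,fx=4,fy=4,interpolation=cv2.INTER_CUBIC))
a=np.radians(-28);M=np.array([[np.cos(a),np.sin(a)],[-np.sin(a),np.cos(a)]])
hsv=cv2.cvtColor(p["image"],cv2.COLOR_RGB2HSV)
m=cv2.inRange(hsv,(125,90,40),(155,255,255))
y,x=np.nonzero(m)
c=cv2.convexHull(np.c_[x,y].astype(np.int32))[:,0]
for z in(60,86): print(z,[(u.tolist(),(M@(fishw(p,u,z)[:2]-[552.3,-219.6])).round().tolist()) for u in cv2.approxPolyDP(c.reshape(-1,1,2),4,True)[:,0]])
E
```

```text
60 [([257, 196], [10.0, -64.0]), ([279, 217], [32.0, -43.0]), ([251, 260], [80.0, -76.0]), ([233, 266], [88.0, -97.0]), ([219, 244], [62.0, -109.0])]
86 [([257, 196], [2.0, -58.0]), ([279, 217], [22.0, -39.0]), ([251, 260], [66.0, -69.0]), ([233, 266], [73.0, -88.0]), ([219, 244], [50.0, -99.0])]
```

View pics/w2.png

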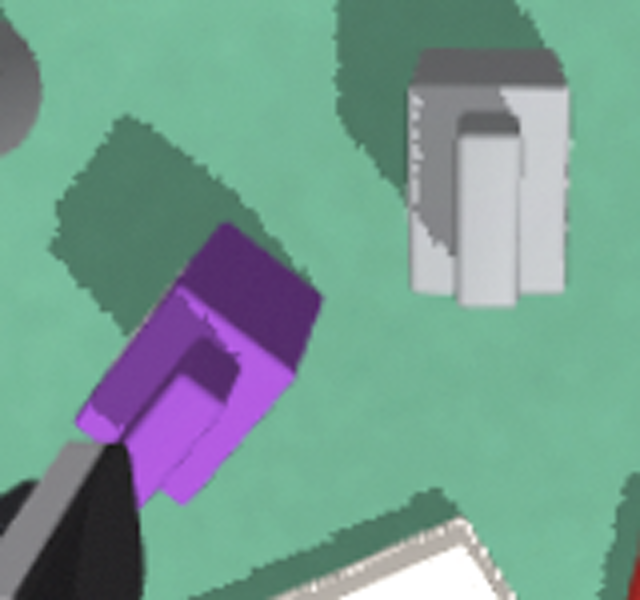

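The purple block's near edge is about 25 mm clear of the finger. Now I grasp.

```bash
python3 - <<'E'
from h import *
q=down(152)
ctrl.servo_line([552.3,-219.6,110],q,rate=150); st("a")
ctrl.servo_line([552.3,-219.6,63.5],q,rate=60); st("b")
ctrl.close_gripper(strength=80); st("c")
ctrl.servo_line([552.3,-219.6,220],q,rate=120); st("lift")
p=read_camera("wrist");cv2.imwrite("pics/w3.png",p["image"][:,:,::-1])
E
```

```text
a 3.02 [ 553.  -219.9  110.9] F [0.9 0.7 0.6] w 85.4 g 0.0
b 3.94 [ 552.7 -219.6   63.8] F [-0.5 -0.6 -0.4] w 85.9 g 0.0
c 4.6 [ 552.3 -219.7   63.7] F [-0.4 -0.3  2.3] w 12.5 g 78.6
lift 6.06 [ 551.8 -219.4  219. ] F [-0.6  0.2 -1.6] w 12.3 g 78.3
```

View pics/w3.png

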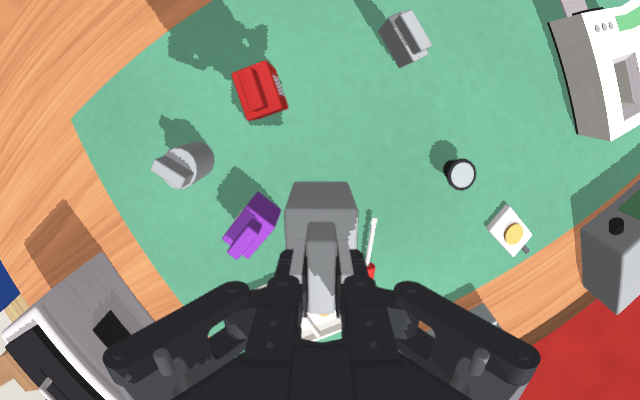

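The magazine is gripped square (jaws 12.3 mm apart) and lifted clear. Now carry it over the bay and start lowering it with force checks.

```bash
python3 - <<'E'
from h import *
q=down(175); b=[618.6,230.4]
ctrl.reach([*b,220],q); st("over")
ctrl.servo_line([*b,145],q,rate=150); st("above")
p=read_camera("side");cv2.imwrite("pics/s2.png",cv2.resize(p["image"][150:350,130:350,::-1],None,fx=2.5,fy=2.5))
for z in (128,118,110,102,97):
    ctrl.servo_line([*b,z],q,rate=50); st("d")
    if np.abs(ctrl.observe()["contact_force"]).max()>12: print("stop");break
E
```

```text
over 7.78 [619.6 227.8 219.8] F [ 1.2  0.4 -0.9] w 12.5 g 78.3
above 8.43 [619.2 230.3 145.7] F [ 1.2  0.8 -0.7] w 12.3 g 78.3
d 8.97 [618.4 230.3 127.6] F [ 0.1  0.4 -1.5] w 12.5 g 78.3
d 9.32 [618.3 230.2 117.4] F [ 0.5 -0.  -1.4] w 12.3 g 78.3
d 9.62 [618.3 230.2 109.4] F [ 0.3  0.4 -1.4] w 12.5 g 78.3
d 9.93 [618.3 230.2 101.4] F [ 0.8 -0.5 -1.8] w 12.3 g 78.3
d 10.18 [618.4 230.2  96.6] F [ 0.7 -0.2 -1.5] w 12.3 g 78.3
```

It went in without touching the walls. Now push to the bottom stop.

```bash
python3 - <<'E'
from h import *
q=down(175); b=[618.4,230.3]
z=96.
ctrl.servo_line([*b,78],q,rate=40); st("p"); z=78.
while z>68:
    z-=1; ctrl.servo_line([*b,z],q,rate=25); ctrl.pause(.1); st(z)
    if ctrl.observe()["contact_force"][2]>19.5: print("bottom");break
p=read_camera("side");cv2.imwrite("pics/s3.png",cv2.resize(p["image"][150:350,130:350,::-1],None,fx=2.5,fy=2.5))
E
```

```text
p 10.81 [619.1 230.7  79.1] F [-0.4 -0.5  4.9] w 11.9 g 79.3
77.0 11.16 [619.1 230.6  77.7] F [ 0.8 -0.3  4.4] w 12.4 g 79.3
76.0 11.51 [619.  230.6  76.4] F [1.2 0.9 4.6] w 12.6 g 79.2
75.0 11.86 [618.9 230.5  75.2] F [2.5 0.6 4.1] w 12.3 g 79.2
74.0 12.21 [618.9 230.5  74.2] F [2.1 0.7 5.3] w 12.5 g 79.2
73.0 12.56 [619.1 230.6  74.2] F [ 1.4 -0.   8.9] w 12.5 g 80.1
72.0 12.91 [619.2 230.6  73.8] F [ 1.1 -0.3 12.4] w 12.1 g 80.5
71.0 13.26 [619.3 230.7  73.7] F [-0.  -2.1 16.3] w 12.6 g 81.1
70.0 13.61 [619.4 230.7  73.7] F [-1.9 -3.  20.9] w 12.7 g 81.7
bottom
```

```bash
python3 - <<'E'
from h import *
q=down(175); b=[618.6,230.4]
ctrl.servo_line([*b,77.2],q,rate=25); ctrl.pause(.2); st("up")
ctrl.open_jaws(); st("open")
ctrl.servo_line([*b,130],q,rate=80)
ctrl.servo_line([*b,260],q,rate=150)
ctrl.reach([480,50,300],q); ctrl.pause(.3); st("away")
a=read_camera("top");s=read_camera("side")
o=np.zeros((400,800,3),np.uint8)
o[:,:400]=cv2.resize(a["image"][120:220,130:230,::-1],(400,400),interpolation=cv2.INTER_CUBIC)
o[:,400:]=cv2.resize(s["image"][210:310,170:270,::-1],(400,400),interpolation=cv2.INTER_CUBIC)
cv2.imwrite("pics/fin.png",o)
f=lambda z:(w2px(s,[618.6,230.4,z])-[170,210])*4+[400,0]
print("rib top px caught",f(100),"up",f(116))
E
```

```text
up 14.3 [617.9 230.   77.3] F [-1.1 -1.6  8. ] w 12.1 g 79.5
open 15.0 [618.6 230.4  77.2] F [-1.2  0.   0.4] w 85.4 g 0.0
away 18.04 [480.3  51.  299.9] F [-0.1 -0.2  0.1] w 85.8 g 0.0
rib top px caught [569.01813016 138.76274559] up [564.3032602  116.38799485]
```

View pics/fin.png

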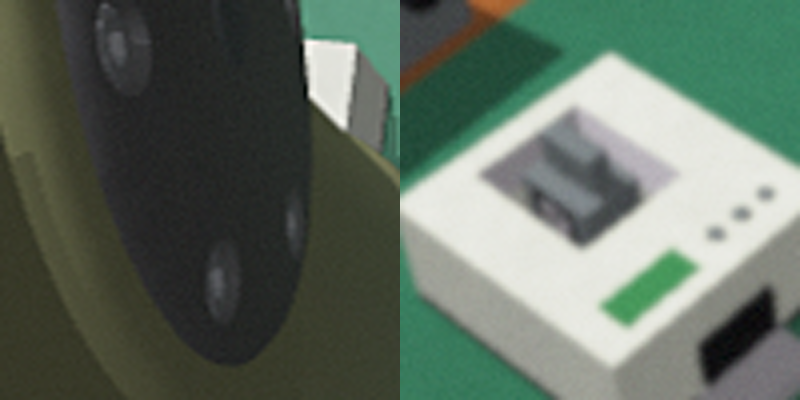

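In the side crop the rib top is centred at about (577,145). I predicted (569,139) if caught and (564,116) if up, so the magazine is caught, with its shoulder about level with the rim. The top view is blocked by the arm. The robot is clear, so I hand in.

```bash
python3 -c "
from workcell import ctrl
print(ctrl.sign_off())"
```

```text
the job is handed in; nothing more can be done
None
```

I pushed the broad magazine to the bottom stop once (about 21 N) and let go; the last side view shows it caught with its shoulder about flush, and I handed the job in at about 18 s with no verdict returned.

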